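# Stand the finishing bench's containers in their drip trays

## Robot

A 6-joint arm with a two-finger parallel gripper is mounted at the origin on the work surface. World frame = base frame: x ahead of the robot, y to its left, z up, the work surface at z = 0. Lengths are in m, angles in rad, forces in N, time in s.
With the tool pointing down it reaches from about 0.35 to 0.775 m from the base axis. Payload 5.5 kg.
Tool frame: the origin (TCP) lies midway between the tips of the shut fingers; the grasp point (between the pads) lies 19 mm behind it; z points along the fingers, x is the direction in which the jaws open and shut, and the axes are right-handed (so a half turn about z gives the same grasp; the last joint's range is limited). The gripper opens to 85 mm and grips with 20 to 120 N. Pads are 22 mm wide; open, the fingers measure 114 mm over their backs; the gripper's body (76 mm by 85 mm) begins 54 mm behind the grasp point. The pads swing forward as they close: fully open they stand 13 mm farther back than shut.
Start: joints at [-1.45, 0.313, 0.046, 1.304, 0, 1.431], TCP at [0.148, -0.556, 0.231] pointing down, gripper open.
Joint ranges: [-2.76, 2.76], [-0.86, 1.69], [-1.03, 1.26], [-2.2, 2.34], [-1.47, 1.5], [-3.14, 3.14]. Speed limits (rad/s): [2.57, 2.57, 3.14, 3.14, 3.14, 3.14].

## Interface

Orientations are given as a unit quaternion [w, x, y, z].
In Python, from workcell import env gives the robot as it stands.
- The arm moves only by the tool servo_tool, never from a script. Its argument "targets" is a list of rows, each an object with "xyz": the shift along the tool's x, y, z in m, a list of three; "twist": the turn, a rotation vector about the tool's x, y, z in rad, a list of three; "jaw": the opening, from 0 (shut) to 1 (fully open). A call has 1 to 12 rows; each row is the pose to reach, as a shift and turn from the pose commanded when the call began, along the tool's axes at that moment; what a row does not reach only later rows make up. A row lasts 1/12 s, in which the tool goes at most 41.7 mm and 7.16 degrees, less where a joint would pass 70% of its speed; a pose out of reach is approached as far as the arm can. A call with a gripper value outside its range is refused whole. The fingers move at their own pace and stop on an object; "squeeze" is the grip in N (left out, the last holds). Time passes only in rows, so rows that repeat a pose let the fingers close. It gives the time, the measured TCP pose, the force and the opening at its end, in the units of the state.
- env.get_state(): the state, without advancing time (a new reading comes with each control period).
- env.read_camera(name): name is "scene" or "side" or "wrist"; returns a dict with "color" (400x640x3 uint8, red, green, blue), "depth" (400x640 float32, m along the optical axis (not along the pixel's ray), 0 where there is no reading), "fx", "fy", "cx", "cy" (pixels), "eye" and "attitude" of the camera in the world. Camera axes: x right, y down, z forward; pixel columns grow to the right and rows downward; lengths in m; the calibration is good to about 2 mm. A picture is of the moment at which its call begins.
- env.hand_in(): hands the job in, once; it reports no verdict.
The state is a dict: "clock": time; "joint_pos": joint angles; "qvel": joint speeds; "tau": joint torques, N m; "tcp_pos": TCP position; "orientation": TCP orientation; "wrist_force": force on the tool from outside, world axes, zero at the start; "ft_torque": the same for the moment, N m; "finger_gap": finger opening in m.
Only numpy, scipy, OpenCV 4.12 (cv2) and the standard library are available. Lean on these libraries where they do the work, as an engineer would, in place of code of your own. Each camera call takes 0.05 s, during which the arm holds its last target. There are 200 camera calls.

## Task

Tidy the shoe-finishing bench: the two red-capped bottles and two little yellow tins that stand among the drip trays in the middle of the bench each go into the metal tray that fits their base in shape and size, upright and flat on the tray's floor inside the rim. Set them down gently, never tip one over, and leave the small white bowl and the small steel dish standing where they are.

Things in the scene. Friction and masses are not known exactly. Their poses are not given: they have to be found in the camera images.
- large_bottle: The larger loose white plastic bottle with a red screw cap, 115 mm tall overall. Round body 64 mm in diameter up to 70 mm height, sloping shoulder up to 86 mm, then the cap, 38 mm in diameter, from 86 to 115 mm height. 0.2 to 0.37 kg. Origin: centre of its underside, z up; round, so its yaw does not matter.
- small_bottle: The smaller loose white plastic bottle with a red screw cap, 90 mm tall overall. Round body 40 mm in diameter up to 52 mm height, sloping shoulder up to 64 mm, then the cap, 28 mm in diameter, from 64 to 90 mm height. About 0.1 kg. Origin: centre of its underside, z up; round, so its yaw does not matter.
- square_tin: Loose closed yellow tin, square: 54 x 54 mm and 60 mm tall. 0.13 to 0.26 kg. Origin: centre of its underside; x and y along its sides, z up.
- oblong_tin: Loose closed yellow tin, oblong: 80 mm long (its x axis), 36 mm wide (its y axis), 60 mm tall. 0.12 to 0.23 kg. Origin: centre of its underside, z up.
- large_round_tray: Shallow dull grey metal drip tray fixed to the bench: floor 3 mm thick, rim 3 mm thick with its top 9 mm above the bench (6 mm above the tray's floor). Origin: centre of its underside, on the bench, z up. Round, 80 mm across inside, 86 mm outside; fits the large bottle with 8 mm to spare all round.
- small_round_tray: Shallow dull grey metal drip tray fixed to the bench: floor 3 mm thick, rim 3 mm thick with its top 9 mm above the bench (6 mm above the tray's floor). Origin: centre of its underside, on the bench, z up. Round, 56 mm across inside, 62 mm outside; fits the small bottle with 8 mm to spare all round.
- square_tray: Shallow dull grey metal drip tray fixed to the bench: floor 3 mm thick, rim 3 mm thick with its top 9 mm above the bench (6 mm above the tray's floor). Origin: centre of its underside, on the bench, z up. Square, 70 x 70 mm inside, 76 x 76 mm outside, x and y along its sides; fits the square tin with 8 mm to spare all round.
- oblong_tray: Shallow dull grey metal drip tray fixed to the bench: floor 3 mm thick, rim 3 mm thick with its top 9 mm above the bench (6 mm above the tray's floor). Origin: centre of its underside, on the bench, z up. Oblong, 96 mm (its x axis) by 52 mm (its y axis) inside, 102 x 58 mm outside; fits the oblong tin with 8 mm to spare all round, long side along long side.
- white_bowl: Small white china bowl, loose, 68 mm across the rim and 26 mm high, to be left where it is. Origin: centre of its underside.
- steel_dish: Small steel dish, loose, 68 mm across the rim and 18 mm high, to be left where it is. Origin: centre of its underside.
There are look-alikes about, which are no part of the job. Leave any pink look-alike of the square_tin alone.

How it is judged:
At the end, for the whole second after the job is handed in: Each bottle and tin stands in the tray that matches it in shape and size: centres within 12 mm, its base on the tray floor (1 to 5.5 mm above the tray's underside, not on a rim), within 0.06 rad of upright, at rest (under 0.02 m/s and 0.2 rad/s) (horizontal distance between large_bottle and large_round_tray below 0.012 m and z of large_bottle in the frame of large_round_tray between 0.001 and 0.0055 m and angle between each of large_bottle, small_bottle, square_tin, oblong_tin's own z axis and vertical below 0.06 rad and linear speed of each of large_bottle, small_bottle, square_tin, oblong_tin below 0.02 m/s and angular speed of each of large_bottle, small_bottle, square_tin, oblong_tin below 0.2 rad/s and horizontal distance between small_bottle and small_round_tray below 0.012 m and z of small_bottle in the frame of small_round_tray between 0.001 and 0.0055 m and horizontal distance between square_tin and square_tray below 0.012 m and z of square_tin in the frame of square_tray between 0.001 and 0.0055 m and horizontal distance between oblong_tin and oblong_tray below 0.012 m and z of oblong_tin in the frame of oblong_tray between 0.001 and 0.0055 m); the robot touches nothing.
It fails at once if a bottle or tin is tipped more than about 35 degrees (angle between any of large_bottle, small_bottle, square_tin, oblong_tin's own z axis and vertical above 0.6 rad).
It fails at once if a bottle or tin is dropped or slammed down: faster than 0.7 m/s with its base within 30 mm of the bench ((linear speed of large_bottle above 0.7 m/s and height (world z) of large_bottle below 0.03 m) or (linear speed of small_bottle above 0.7 m/s and height (world z) of small_bottle below 0.03 m) or (linear speed of square_tin above 0.7 m/s and height (world z) of square_tin below 0.03 m) or (linear speed of oblong_tin above 0.7 m/s and height (world z) of oblong_tin below 0.03 m)).
It fails at once if the white bowl or the steel dish is pushed more than 30 mm from where it stood (distance of any of white_bowl, steel_dish from where it was at the start of the episode above 0.03 m).
It also fails if it takes over 106 s, if anything falls off the work surface, if the arm or the gripper's body presses on something with over 40 N, if the wrist force passes 120 N, or if a joint passes its speed limit or range.

## Working session

There is one attempt and no reset: what is moved stays moved. The work goes in short steps, Python scripts to look and compute and a tool call to move; the robot and the scene stay as the last step left them, time stands still between calls to the robot, and variables do not carry over. Pictures are saved under pics/ and viewed, about 12 in all and at most 16, crops included, and the job is handed in when it is done.

Besides the shell and the picture viewer there is one more tool, called after "Call:" by a JSON object that holds its "fn" and its "kwargs". servo_tool: Moves the arm, as the interface text tells. Its arguments: {"type":"object","properties":{"targets":{"type":"array","items":{"type":"object","properties":{"xyz":{"type":"array","items":{"type":"number"}},"twist":{"type":"array","items":{"type":"number"}},"jaw":{"type":"number"}}}},"squeeze":{"type":"number"}},"required":["targets"]}

```bash
mkdir -p pics; cat > h.py <<'E'
import numpy as np, cv2
from scipy.spatial.transform import Rotation as R
from workcell import env
def rot(q): return R.from_quat([q[1],q[2],q[3],q[0]]).as_matrix()
def att(a):
    a=np.array(a); return rot(a) if a.size==4 else a.reshape(3,3)
def cloud(c):
    d=c['depth']; v,u=np.indices(d.shape)
    p=np.stack([(u-c['cx'])/c['fx']*d,(v-c['cy'])/c['fy']*d,d],-1)
    w=p@att(c['attitude']).T+np.array(c['eye']); w[d==0]=np.nan; return w
E
python3 - <<'E'
from h import *
s=env.get_state(); print(s)
for n in ['scene','side']:
    c=env.read_camera(n); print(n,c['eye'],c['attitude'],c['fx'])
    cv2.imwrite(f'pics/{n}0.png',c['color'][:,:,::-1]); np.savez(f'{n}0.npz',**c)
E
```

```text
{'clock': 0.0, 'joint_pos': array([-1.44962847e+00,  3.13970334e-01,  4.49745794e-02,  1.30361067e+00,
        5.45577383e-05,  1.43117641e+00]), 'qvel': array([-8.39985398e-04,  9.21806082e-04,  3.74929471e-04, -4.64231713e-06,
        3.21056062e-05, -2.61895471e-04]), 'tau': array([-4.05793280e-04, -4.80623996e+01,  2.98534119e+01,  1.92338869e-02,
       -3.36067421e-05,  5.52788876e-06]), 'tcp_pos': array([ 0.14819171, -0.55504205,  0.23042419]), 'orientation': array([-6.64955225e-04,  7.93044982e-01, -6.09162406e-01, -6.14570174e-04]), 'wrist_force': array([-0.57866592, -0.56834158, -0.24307241]), 'ft_torque': array([-0.00211118, -0.01989067, -0.01046833]), 'finger_gap': 0.08495160320783988}
scene [ 1.16630919 -0.45389659  0.71933929] [-0.3641101   0.81232226  0.4162629  -0.18515285] 414.8348944539659
side [0.26664566 0.84532662 0.75932436] [ 0.06579969 -0.14551923  0.88895511 -0.42924743] 438.74862194746794
```

View pics/scene0.png

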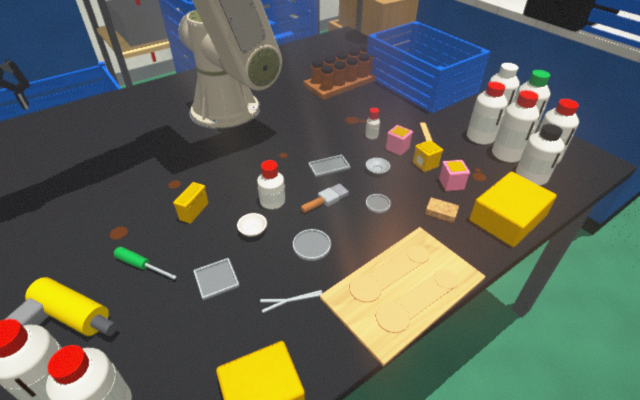

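View pics/side0.png

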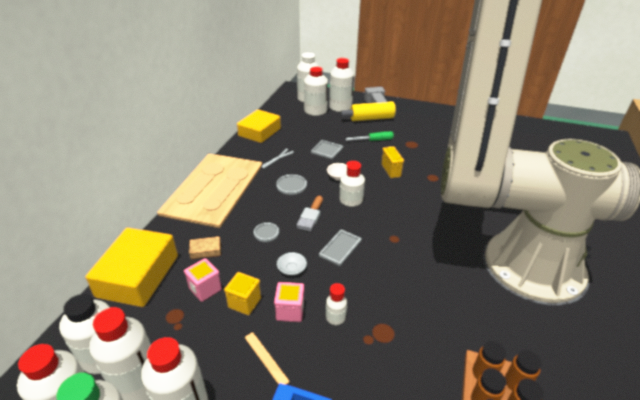

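The parts, in scene-camera pixels:
- **Parts to move:** large bottle (271,185), small bottle (373,124), oblong tin (191,202). The square tin is (428,155), the only yellow one; the pink look-alikes are at (399,140) and (454,175).
- **Trays:** large round (311,244), small round (378,203), square (215,278), oblong (329,165).
- **Leave alone:** bowl (252,226) and steel dish (377,166).

Next I'll measure them on a rectified top-down map.

```bash
cat > m.py <<'E'
from h import *
P=[];C=[]
maps=[]
xs=np.arange(0.25,0.90,0.001); ys=np.arange(-0.40,0.45,0.001)
X,Y=np.meshgrid(xs,ys,indexing='ij')
def ortho(c,z):
    p=np.stack([X,Y,np.full_like(X,z)],-1)-np.array(c['eye']); p=p@att(c['attitude'])
    return cv2.remap(c['color'],(p[...,0]/p[...,2]*c['fx']+c['cx']).astype(np.float32),(p[...,1]/p[...,2]*c['fy']+c['cy']).astype(np.float32),cv2.INTER_LINEAR)
for n in ['scene','side']:
    c=dict(np.load(n+'0.npz')); w=cloud(c); P.append(w); C.append(c)
    hsv=cv2.cvtColor(c['color'],cv2.COLOR_RGB2HSV)
    near=(w[...,0]>.25)&(w[...,0]<.9)&(abs(w[...,1])<.45)&(w[...,2]<.125)
    b=near&(w[...,2]<.004); print(n,'bench z',np.nanmedian(w[b][:,2]))
    yel=near&(hsv[...,0]>18)&(hsv[...,0]<32)&(hsv[...,1]>150)
    red=near&((hsv[...,0]<6)|(hsv[...,0]>174))&(hsv[...,1]>150)&(w[...,2]>.05)
    for nm,m in (('yel',yel),('red',red)):
        k,l,st,ce=cv2.connectedComponentsWithStats(m.astype(np.uint8))
        for i in range(1,k):
            if st[i,4]<25: continue
            q=w[l==i]; q=q[~np.isnan(q[:,0])]; zt=np.percentile(q[:,2],95); t=q[q[:,2]>zt-.008]
            r=cv2.minAreaRect((t[:,:2]*1000).astype(np.float32))
            print(n,nm,ce[i].round(),'ztop',zt.round(4),'rect',np.round(r[0],1),np.round(r[1],1),round(r[2],1),len(t))
    o=ortho(c,.006); cv2.imwrite(f'pics/o_{n}.png',o[::-1,::-1,::-1]); 
E
python3 m.py
```

```text
scene bench z -0.0001398540671644355
scene yel [400. 131.] ztop 0.0629 rect [499.4 309.1] [36.6 33.7] 11.7 85
scene yel [428. 155.] ztop 0.0616 rect [600.4 318.4] [55.8 56.2] 86.6 274
scene yel [456. 166.] ztop 0.063 rect [698.5 314.8] [37.7 39.4] 62.1 136
scene yel [505. 203.] ztop 0.0715 rect [853.4 328.1] [104.2 161.5] 5.3 1964
scene yel [191. 202.] ztop 0.0616 rect [ 398.6 -280. ] [39.2 81.7] 34.2 405
scene yel [256. 373.] ztop 0.0515 rect [ 862.3 -358.2] [119.7  80.2] 78.3 3112
scene red [374. 110.] ztop 0.0926 rect [406.5 290.5] [24.3 22.8] 54.7 43
scene red [269. 169.] ztop 0.116 rect [ 476.5 -102.8] [35.3 37.9] 57.5 159
side bench z -6.622936250644251e-05
side yel [261. 126.] ztop 0.0517 rect [ 861.2 -355.8] [123.3  87.5] 81.8 445
side yel [392. 161.] ztop 0.0612 rect [ 394.9 -274. ] [38.1 80.9] 29.6 201
side yel [135. 268.] ztop 0.0718 rect [853.3 331.2] [108.8 162.4] 6.1 2603
side yel [201. 270.] ztop 0.0627 rect [696.  315.8] [37.6 37.2] 58.4 213
side yel [243. 293.] ztop 0.062 rect [597.9 322.4] [56.2 55.7] 85.0 564
side yel [289. 292.] ztop 0.0626 rect [497.3 311. ] [36.5 39.4] 13.0 256
side red [353. 168.] ztop 0.1159 rect [475.3 -98.9] [35.4 36.2] 64.8 109
side red [337. 292.] ztop 0.0913 rect [402.5 296.3] [25.6 28.3] 16.6 143
```

```bash
python3 - <<'E'
import cv2
a=cv2.imread('pics/o_scene.png'); b=cv2.imread('pics/o_side.png')
cv2.imwrite('pics/o_both.png',cv2.resize(cv2.addWeighted(a,.5,b,.5,0),(784,600))); cv2.imwrite('pics/o1.png',cv2.resize(a,(784,600)))
E
```

```text
(no output)
```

View pics/o1.png

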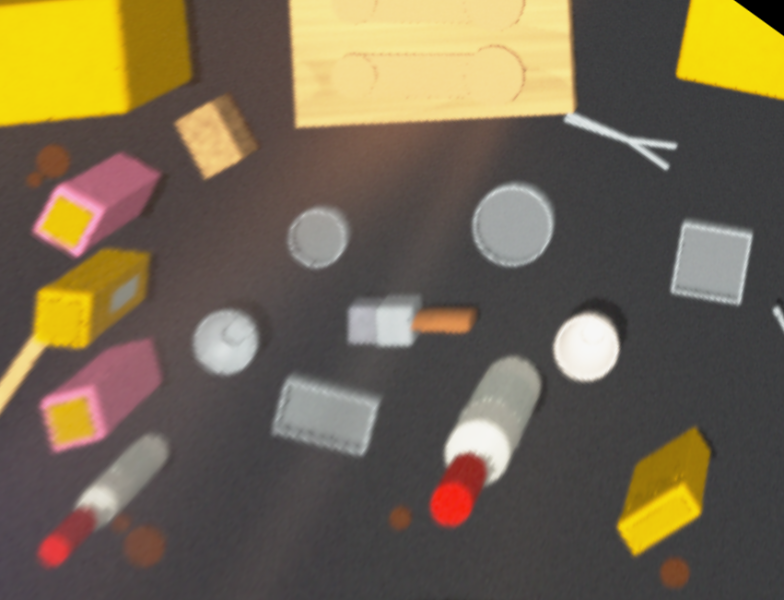

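```bash
cat > t.py <<'E'
from m import *
print('---')
G=dict(large_round=(.654,-.107,86),small_round=(.642,.104,62),square=(.614,-.322,76),oblong=(.45,.095,102),bowl=(.525,-.187,68),dish=(.529,.204,68))
for c,n in zip(C,('scene','side')):
    o=ortho(c,.004); hsv=cv2.cvtColor(o,cv2.COLOR_RGB2HSV)
    for k,(gx,gy,sz) in G.items():
        i,j=int((gx-.25)*1000),int((gy+.4)*1000); h=int(sz*.5+14)
        i0,j0=i-h,j-h; v=cv2.GaussianBlur(hsv[i0:i+h,j0:j+h,2],(0,0),1.5)
        _,m=cv2.threshold(v,0,255,cv2.THRESH_OTSU)
        kk,l,st,ce=cv2.connectedComponentsWithStats(m); b=1+np.argmax(st[1:,4])
        ct=cv2.findContours((l==b).astype(np.uint8),0,1)[0][0]
        r=cv2.minAreaRect(ct); cx,cy=r[0]
        print(n,k,'xy',round(.25+(i0+cy)/1000,4),round(-.4+(j0+cx)/1000,4),'size',np.round(r[1],0),'ang',round(r[2],1))
E
python3 t.py | sed '1,/---/d'
```

```text
scene large_round xy 0.6542 -0.1062 size [88. 91.] ang 45.0
scene small_round xy 0.641 0.107 size [66. 64.] ang 90.0
scene square xy 0.6134 -0.3216 size [79. 82.] ang 9.8
scene oblong xy 0.4469 0.0984 size [107.  67.] ang 14.0
scene bowl xy 0.5215 -0.185 size [73. 70.] ang 90.0
scene dish xy 0.5265 0.2075 size [69. 67.] ang 90.0
side large_round xy 0.655 -0.1086 size [89. 95.] ang 73.1
side small_round xy 0.6423 0.1029 size [66. 68.] ang 38.7
side square xy 0.6151 -0.3252 size [88. 82.] ang 9.1
side oblong xy 0.4499 0.0935 size [111.  65.] ang 14.7
side bowl xy 0.5245 -0.1875 size [95. 95.] ang 0.0
side dish xy 0.542 0.1875 size [68. 63.] ang 90.0
```

```bash
cat > go.py <<'E'
from h import *
import sys
x,y,z,yaw=map(float,sys.argv[1:5]); s=env.get_state(); T=rot(s['orientation'])
c,sn=np.cos(np.radians(yaw)),np.sin(np.radians(yaw))
Tg=np.array([[c,sn,0],[sn,-c,0],[0,0,-1]])
print('clock',round(s['clock'],2),'tcp',s['tcp_pos'].round(4),'yaw',np.degrees(np.arctan2(T[1,0],T[0,0])).round(2),'gap',round(s['finger_gap'],4),'F',s['wrist_force'].round(1),'j6',s['joint_pos'][5].round(2))
print('xyz',(T.T@(np.array([x,y,z])-s['tcp_pos'])).round(4),'twist',R.from_matrix(T.T@Tg).as_rotvec().round(4))
E
python3 go.py .397 -.277 .2 32
```

```text
clock 0.1 tcp [ 0.1482 -0.5551  0.2305] yaw -75.06 gap 0.0857 F [-0.2 -0.2  0.3] j6 1.43
xyz [-0.2045 -0.3121  0.0309] twist [-1.7000e-03  9.0000e-04 -1.8685e+00]
```

Call:
{"fn": "servo_tool", "kwargs": {"targets": [{"xyz":[-0.1,-0.156,0.0155],"twist":[0,0,-0.75],"jaw":1},{"xyz":[-0.1,-0.156,0.0155],"twist":[0,0,-0.75],"jaw":1},{"xyz":[-0.1,-0.156,0.0155],"twist":[0,0,-0.75],"jaw":1},{"xyz":[-0.1,-0.156,0.0155],"twist":[0,0,-0.75],"jaw":1},{"xyz":[-0.2045,-0.312,0.031],"twist":[0,0,-1.35],"jaw":1},{"xyz":[-0.2045,-0.312,0.031],"twist":[0,0,-1.35],"jaw":1},{"xyz":[-0.2045,-0.312,0.031],"twist":[0,0,-1.35],"jaw":1},{"xyz":[-0.2045,-0.312,0.031],"twist":[0,0,-1.35],"jaw":1},{"xyz":[-0.2045,-0.312,0.031],"twist":[0,0,-1.35],"jaw":1},{"xyz":[-0.2045,-0.312,0.031],"twist":[0,0,-1.35],"jaw":1},{"xyz":[-0.2045,-0.312,0.031],"twist":[0,0,-1.35],"jaw":1},{"xyz":[-0.2045,-0.312,0.031],"twist":[0,0,-1.35],"jaw":1}]}}

```text
clock: 1.1
tcp_pos: [0.3974, -0.2763, 0.1999]
orientation: [-0.0, 1.0, 0.023, -0.0]
wrist_force: [0.4, -0.8, 0.5]
finger_gap: 0.0855
```

Call:
{"fn": "servo_tool", "kwargs": {"targets": [{"xyz":[0,0,0],"twist":[0,0,-0.518],"jaw":1},{"xyz":[0,0,0],"twist":[0,0,-0.518],"jaw":1},{"xyz":[0,0,0],"twist":[0,0,-0.518],"jaw":1},{"xyz":[0,0,0],"twist":[0,0,-0.518],"jaw":1},{"xyz":[0,0,0],"twist":[0,0,-0.518],"jaw":1},{"xyz":[0,0,0],"twist":[0,0,-0.518],"jaw":1},{"xyz":[0,0,0],"twist":[0,0,-0.518],"jaw":1}]}}

```text
clock: 1.68
tcp_pos: [0.3967, -0.2778, 0.2002]
orientation: [-0.0, 0.962, 0.273, -0.0]
wrist_force: [-0.0, 0.5, -0.3]
finger_gap: 0.0854
```

```bash
cat > wr.py <<'E'
# wrist view: save picture + measure yellow/red blobs
from h import *
import sys
c=env.read_camera('wrist'); w=cloud(c); n=sys.argv[1]
cv2.imwrite(f'pics/{n}.png',c['color'][:,:,::-1]); np.savez(n+'.npz',**c)
hsv=cv2.cvtColor(c['color'],cv2.COLOR_RGB2HSV)
yel=(hsv[...,0]>18)&(hsv[...,0]<32)&(hsv[...,1]>150)
red=((hsv[...,0]<6)|(hsv[...,0]>174))&(hsv[...,1]>150)&(w[...,2]>.05)
for nm,m in (('yel',yel),('red',red)):
    k,l,st,ce=cv2.connectedComponentsWithStats(m.astype(np.uint8))
    for i in range(1,k):
        if st[i,4]<400: continue
        q=w[l==i]; q=q[~np.isnan(q[:,0])]
        if len(q)<100: continue
        zt=np.percentile(q[:,2],90); t=q[abs(q[:,2]-zt)<.008]
        r=cv2.minAreaRect((t[:,:2]*1000).astype(np.float32))
        print(nm,ce[i].round(),'ztop',zt.round(4),'rect',np.round(r[0],1),np.round(r[1],1),round(r[2],1),'bbox',st[i,:4])
E
python3 wr.py w1; python3 go.py .397 -.277 .2 32
```

```text
yel [317. 181.] ztop 0.0612 rect [ 396.  -278.7] [36.  79.2] 32.3 bbox [295 132  45  99]
red [574.  32.] ztop 0.1157 rect [ 475.  -104.2] [38.1 34.5] 30.8 bbox [529   0  90  66]
clock 1.73 tcp [ 0.3968 -0.2778  0.2002] yaw 31.74 gap 0.0854 F [0.2 0.5 0.3] j6 0.24
xyz [ 0.0006 -0.0005  0.0002] twist [-0.0001  0.0001 -0.0045]
```

Call:
{"fn": "servo_tool", "kwargs": {"targets": [{"xyz":[-0.001,0,0.04],"twist":[0,0,-0.006],"jaw":1},{"xyz":[-0.001,0,0.08],"twist":[0,0,-0.006],"jaw":1},{"xyz":[-0.001,0,0.12],"twist":[0,0,-0.006],"jaw":1},{"xyz":[-0.001,0,0.15],"twist":[0,0,-0.006],"jaw":1},{"xyz":[-0.001,0,0.17],"twist":[0,0,-0.006],"jaw":1},{"xyz":[-0.001,0,0.179],"twist":[0,0,-0.006],"jaw":1},{"xyz":[-0.001,0,0.179],"twist":[0,0,-0.006],"jaw":0.2},{"xyz":[-0.001,0,0.179],"twist":[0,0,-0.006],"jaw":0.2},{"xyz":[-0.001,0,0.179],"twist":[0,0,-0.006],"jaw":0.2},{"xyz":[-0.001,0,0.179],"twist":[0,0,-0.006],"jaw":0.2},{"xyz":[-0.001,0,0.179],"twist":[0,0,-0.006],"jaw":0.2},{"xyz":[-0.001,0,0.179],"twist":[0,0,-0.006],"jaw":0.2}], "squeeze": 40}}

```text
clock: 2.73
tcp_pos: [0.3973, -0.2793, 0.023]
orientation: [0.002, 0.961, 0.278, 0.001]
wrist_force: [-0.3, -0.2, 6.9]
finger_gap: 0.0357
```

```bash
python3 go.py .4485 .096 .2 -14.5
```

```text
clock 2.73 tcp [ 0.3973 -0.2793  0.023 ] yaw 32.3 gap 0.0357 F [-0.3 -0.2  6.9] j6 0.23
xyz [ 0.244  -0.2892 -0.1779] twist [ 0.0031 -0.0021  0.8169]
```

Call:
{"fn": "servo_tool", "kwargs": {"targets": [{"xyz":[0,0,-0.02],"twist":[0,0,0],"jaw":0.2},{"xyz":[0,0,-0.06],"twist":[0,0,0],"jaw":0.2},{"xyz":[0,0,-0.1],"twist":[0,0,0],"jaw":0.2},{"xyz":[0,0,-0.135],"twist":[0,0,0],"jaw":0.2},{"xyz":[0.02,-0.024,-0.16],"twist":[0,0,0.07],"jaw":0.2},{"xyz":[0.045,-0.053,-0.16],"twist":[0,0,0.17],"jaw":0.2},{"xyz":[0.07,-0.083,-0.16],"twist":[0,0,0.27],"jaw":0.2},{"xyz":[0.095,-0.113,-0.16],"twist":[0,0,0.37],"jaw":0.2},{"xyz":[0.12,-0.142,-0.16],"twist":[0,0,0.47],"jaw":0.2},{"xyz":[0.145,-0.172,-0.16],"twist":[0,0,0.57],"jaw":0.2},{"xyz":[0.165,-0.196,-0.16],"twist":[0,0,0.67],"jaw":0.2},{"xyz":[0.175,-0.208,-0.16],"twist":[0,0,0.77],"jaw":0.2}]}}

```text
clock: 3.73
tcp_pos: [0.4323, -0.0054, 0.1817]
orientation: [-0.001, 0.995, -0.104, 0.0]
wrist_force: [-0.1, 0.3, -1.9]
finger_gap: 0.0354
```

```bash
python3 go.py .4485 .096 .16 -14.3; python3 wr.py w2 
```

```text
clock 3.73 tcp [ 0.4323 -0.0054  0.1817] yaw -11.93 gap 0.0354 F [-0.1  0.3 -1.9] j6 1.58
xyz [-0.0051 -0.1025  0.0218] twist [-0.0012 -0.0002  0.0414]
yel [318. 262.] ztop 0.2198 rect [434.2   3.6] [63.6 36.2] 78.2 bbox [263 163 113 201]
```

View pics/w2.png

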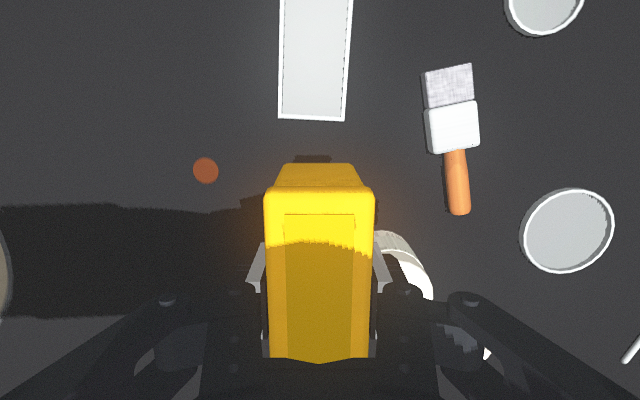

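```bash
cat > px.py <<'E'
from h import *
import sys
def px(c,u,v,z):
    d=att(c['attitude'])@np.array([(u-c['cx'])/c['fx'],(v-c['cy'])/c['fy'],1]); e=np.array(c['eye'])
    return (e+d*(z-e[2])/d[2])
def rnd(c,gx,gy,R_,z=.009):
    # bright-ring circle: ortho patch, otsu, min circle
    g=np.arange(-R_-.012,R_+.012,.0005); X,Y=np.meshgrid(gx+g,gy+g,indexing='ij')
    p=(np.stack([X,Y,np.full_like(X,z)],-1)-np.array(c['eye']))@att(c['attitude'])
    o=cv2.remap(c['color'],(p[...,0]/p[...,2]*c['fx']+c['cx']).astype(np.float32),(p[...,1]/p[...,2]*c['fy']+c['cy']).astype(np.float32),cv2.INTER_LINEAR)
    m=cv2.threshold(cv2.cvtColor(o,cv2.COLOR_RGB2GRAY),0,255,cv2.THRESH_OTSU)[1]
    k,l,st,ce=cv2.connectedComponentsWithStats(m); b=1+np.argmax(st[1:,4])
    r=cv2.minAreaRect(cv2.findContours((l==b).astype(np.uint8),0,1)[0][0])
    return (gx+g[0]+r[0][1]*.0005).round(4),(gy+g[0]+r[0][0]*.0005).round(4),np.array(r[1])*.5,round(r[2],1)
E
python3 - <<'E'
from px import *
c=dict(np.load('w2.npz'))
for u,v in [(278,118),(345,121),(281,1),(353,1)]: print(px(c,u,v,.009).round(4))
print(rnd(c,.6545,-.107,.043))
E
```

```text
[0.4088 0.0533 0.009 ]
[0.4655 0.0387 0.009 ]
[0.4329 0.1417 0.009 ]
[0.4893 0.1298 0.009 ]
(np.float64(0.6542), np.float64(-0.1072), array([85.5, 86.5]), 90.0)
```

```bash
python3 go.py .4497 .0955 .026 -14.7
```

```text
clock 3.78 tcp [ 0.4325 -0.0044  0.1817] yaw -12.13 gap 0.0354 F [ 0.1  1.9 -1.1] j6 1.58
xyz [-0.0043 -0.1009  0.1559] twist [-0.0022 -0.0002  0.0449]
```

Call:
{"fn": "servo_tool", "kwargs": {"targets": [{"xyz":[-0.001,-0.03,0.0],"twist":[0,0,0.02],"jaw":0.2},{"xyz":[-0.002,-0.06,0.02],"twist":[0,0,0.045],"jaw":0.2},{"xyz":[-0.003,-0.085,0.05],"twist":[0,0,0.045],"jaw":0.2},{"xyz":[-0.0043,-0.101,0.08],"twist":[0,0,0.045],"jaw":0.2},{"xyz":[-0.0043,-0.101,0.11],"twist":[0,0,0.045],"jaw":0.2},{"xyz":[-0.0043,-0.101,0.12],"twist":[0,0,0.045],"jaw":0.2},{"xyz":[-0.0043,-0.101,0.12],"twist":[0,0,0.045],"jaw":0.2},{"xyz":[-0.0043,-0.101,0.12],"twist":[0,0,0.045],"jaw":0.2},{"xyz":[-0.0043,-0.101,0.12],"twist":[0,0,0.045],"jaw":0.2}]}}

```text
clock: 4.53
tcp_pos: [0.4503, 0.0907, 0.0624]
orientation: [-0.0, 0.992, -0.125, 0.001]
wrist_force: [0.8, -0.6, -1.0]
finger_gap: 0.0354
```

```bash
python3 go.py .4497 .0955 .026 -14.7;python3 go.py .4497 .0955 .026 -14.7
```

```text
clock 4.53 tcp [0.4503 0.0907 0.0624] yaw -14.39 gap 0.0354 F [ 0.8 -0.6 -1. ] j6 1.85
xyz [-0.0019 -0.0045  0.0364] twist [-0.0004 -0.0019  0.0053]
clock 4.53 tcp [0.4503 0.0907 0.0624] yaw -14.39 gap 0.0354 F [ 0.8 -0.6 -1. ] j6 1.85
xyz [-0.0019 -0.0045  0.0364] twist [-0.0004 -0.0019  0.0053]
```

Settled, with the 5 mm lag identified. Lower slowly, open, rise.

Call:
{"fn": "servo_tool", "kwargs": {"targets": [{"xyz":[-0.0019,-0.0045,0.01],"twist":[0,0,0.005],"jaw":0.2},{"xyz":[-0.0019,-0.0045,0.018],"twist":[0,0,0.005],"jaw":0.2},{"xyz":[-0.0019,-0.0045,0.025],"twist":[0,0,0.005],"jaw":0.2},{"xyz":[-0.0019,-0.0045,0.03],"twist":[0,0,0.005],"jaw":0.2},{"xyz":[-0.0019,-0.0045,0.033],"twist":[0,0,0.005],"jaw":0.2},{"xyz":[-0.0019,-0.0045,0.035],"twist":[0,0,0.005],"jaw":0.2},{"xyz":[-0.0019,-0.0045,0.036],"twist":[0,0,0.005],"jaw":0.2},{"xyz":[-0.0019,-0.0045,0.036],"twist":[0,0,0.005],"jaw":0.2}]}}

```text
clock: 5.2
tcp_pos: [0.4485, 0.0957, 0.0261]
orientation: [0.0, 0.992, -0.128, 0.0]
wrist_force: [-3.1, -0.6, 7.0]
finger_gap: 0.0353
```

Call:
{"fn": "servo_tool", "kwargs": {"targets": [{"xyz":[0,0,0],"twist":[0,0,0],"jaw":0.7},{"xyz":[0,0,0],"twist":[0,0,0],"jaw":0.8},{"xyz":[0,0,0],"twist":[0,0,0],"jaw":0.8},{"xyz":[0,0,0],"twist":[0,0,0],"jaw":0.8},{"xyz":[0,0,-0.03],"twist":[0,0,0],"jaw":0.8},{"xyz":[0,0,-0.07],"twist":[0,0,0],"jaw":1},{"xyz":[0,0,-0.11],"twist":[0,0,0],"jaw":1},{"xyz":[0,0,-0.15],"twist":[0,0,0],"jaw":1},{"xyz":[0,0,-0.18],"twist":[0,0,0],"jaw":1},{"xyz":[0,0,-0.18],"twist":[0,0,0],"jaw":1}]}}

```text
clock: 6.03
tcp_pos: [0.4523, 0.096, 0.2119]
orientation: [-0.001, 0.992, -0.128, 0.006]
wrist_force: [1.5, -0.3, -0.3]
finger_gap: 0.0854
```

```bash
python3 wr.py w3; python3 go.py .4045 .2935 .2 -14.7
```

```text
yel [312. 179.] ztop 0.0642 rect [448.3  96.7] [79.7 35.6] 75.2 bbox [291 132  43  96]
clock 6.08 tcp [0.4511 0.0959 0.209 ] yaw -14.67 gap 0.0854 F [ 1.3  0.2 -0. ] j6 1.86
xyz [-0.0952 -0.1793  0.0086] twist [-0.0021 -0.0074  0.0006]
```

View pics/w3.png

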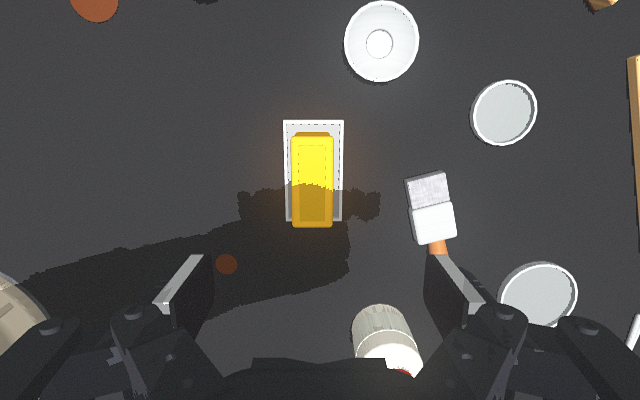

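Call:
{"fn": "servo_tool", "kwargs": {"targets": [{"xyz":[-0.032,-0.06,0.004],"twist":[0,0,0],"jaw":1},{"xyz":[-0.064,-0.12,0.008],"twist":[0,0,0],"jaw":1},{"xyz":[-0.0952,-0.1793,0.0086],"twist":[0,-0.007,0],"jaw":1},{"xyz":[-0.0952,-0.1793,0.0086],"twist":[0,-0.007,0],"jaw":1},{"xyz":[-0.0952,-0.1793,0.0086],"twist":[0,-0.007,0],"jaw":1},{"xyz":[-0.0952,-0.1793,0.0086],"twist":[0,-0.007,0],"jaw":1},{"xyz":[-0.0952,-0.1793,0.0086],"twist":[0,-0.007,0],"jaw":1},{"xyz":[-0.0952,-0.1793,0.0086],"twist":[0,-0.007,0],"jaw":1},{"xyz":[-0.0952,-0.1793,0.0086],"twist":[0,-0.007,0],"jaw":1}]}}

```text
clock: 6.83
tcp_pos: [0.4017, 0.2924, 0.1959]
orientation: [0.0, 0.992, -0.128, -0.004]
wrist_force: [0.0, -0.0, -0.3]
finger_gap: 0.0854
```

```bash
python3 wr.py w4; python3 go.py .4045 .2935 .07 -14.7; python3 -c "
from px import *
print(rnd(dict(np.load('w3.npz')),.642,.105,.031))"
```

```text
yel [548.  86.] ztop 0.0613 rect [597.7 320.9] [53.9 55.8] 84.4 bbox [493  43 108  85]
yel [433. 134.] ztop 0.0616 rect [497.7 310. ] [40.4 40.1] 14.3 bbox [400 100  67  69]
yel [414. 336.] ztop 0.0638 rect [452.2 113.4] [47.7 35.6] 75.5 bbox [390 301  53  77]
red [320. 191.] ztop 0.0906 rect [402.3 293.4] [27.4 26.4] 75.0 bbox [302 170  37  43]
clock 6.88 tcp [0.402  0.2922 0.1962] yaw -14.77 gap 0.0857 F [-0.8  1.2  1. ] j6 2.29
xyz [ 0.003  -0.002   0.1261] twist [ 0.0009  0.0076 -0.0012]
(np.float64(0.641), np.float64(0.1042), array([61. , 61.5]), 90.0)
```

View pics/w4.png

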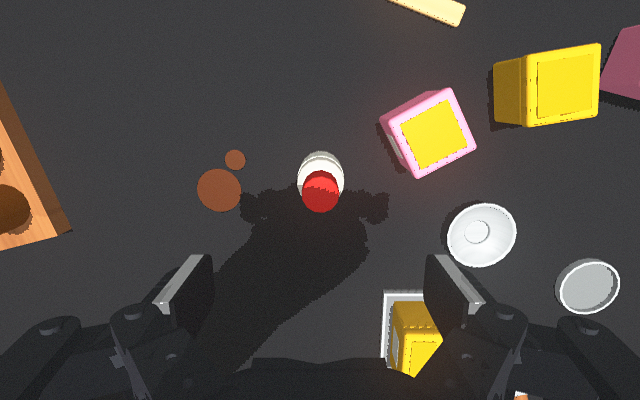

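Call:
{"fn": "servo_tool", "kwargs": {"targets": [{"xyz":[0,-0.0013,0.03],"twist":[0,0.007,0],"jaw":1},{"xyz":[0,-0.0013,0.065],"twist":[0,0.007,0],"jaw":1},{"xyz":[0,-0.0013,0.1],"twist":[0,0.007,0],"jaw":1},{"xyz":[0,-0.0013,0.12],"twist":[0,0.007,0],"jaw":1},{"xyz":[0,-0.0013,0.128],"twist":[0,0.007,0],"jaw":1},{"xyz":[0,-0.0013,0.128],"twist":[0,0.007,0],"jaw":1},{"xyz":[0,-0.0013,0.128],"twist":[0,0.007,0],"jaw":0.6},{"xyz":[0,-0.0013,0.128],"twist":[0,0.007,0],"jaw":0.1},{"xyz":[0,-0.0013,0.128],"twist":[0,0.007,0],"jaw":0.1},{"xyz":[0,-0.0013,0.128],"twist":[0,0.007,0],"jaw":0.1},{"xyz":[0,-0.0013,0.128],"twist":[0,0.007,0],"jaw":0.1},{"xyz":[0,-0.0013,0.128],"twist":[0,0.007,0],"jaw":0.1}], "squeeze": 35}}

```text
clock: 7.88
tcp_pos: [0.4023, 0.2954, 0.0699]
orientation: [-0.001, 0.992, -0.128, 0.001]
wrist_force: [0.0, -0.8, 5.7]
finger_gap: 0.0267
```

```bash
python3 go.py .641 .1042 .16 -14.7
```

```text
clock 7.88 tcp [0.4023 0.2954 0.0699] yaw -14.66 gap 0.0267 F [ 0.  -0.8  5.7] j6 2.3
xyz [ 0.2795  0.1244 -0.0898] twist [-0.0015 -0.002   0.0007]
```

Call:
{"fn": "servo_tool", "kwargs": {"targets": [{"xyz":[0,0,-0.015],"twist":[0,0,0],"jaw":0.1},{"xyz":[0,0,-0.045],"twist":[0,0,0],"jaw":0.1},{"xyz":[0,0,-0.08],"twist":[0,0,0],"jaw":0.1},{"xyz":[0.02,0.009,-0.09],"twist":[0,0,0],"jaw":0.1},{"xyz":[0.05,0.022,-0.09],"twist":[0,0,0],"jaw":0.1},{"xyz":[0.085,0.038,-0.09],"twist":[0,0,0],"jaw":0.1},{"xyz":[0.12,0.053,-0.09],"twist":[0,0,0],"jaw":0.1},{"xyz":[0.155,0.069,-0.09],"twist":[0,0,0],"jaw":0.1},{"xyz":[0.19,0.084,-0.09],"twist":[0,0,0],"jaw":0.1},{"xyz":[0.225,0.1,-0.09],"twist":[0,0,0],"jaw":0.1},{"xyz":[0.255,0.1135,-0.09],"twist":[0,0,0],"jaw":0.1},{"xyz":[0.27,0.12,-0.09],"twist":[0,0,0],"jaw":0.1}]}}

```text
clock: 8.88
tcp_pos: [0.635, 0.1073, 0.1581]
orientation: [0.0, 0.992, -0.129, 0.001]
wrist_force: [-0.1, -0.4, -0.6]
finger_gap: 0.0266
```

Call:
{"fn": "servo_tool", "kwargs": {"targets": [{"xyz":[0.009,0.003,0],"twist":[0,0,0],"jaw":0.1},{"xyz":[0.009,0.003,0.02],"twist":[0,0,0],"jaw":0.1},{"xyz":[0.009,0.003,0.045],"twist":[0,0,0],"jaw":0.1},{"xyz":[0.009,0.003,0.055],"twist":[0,0,0],"jaw":0.1},{"xyz":[0.009,0.003,0.055],"twist":[0,0,0],"jaw":0.1},{"xyz":[0.009,0.003,0.055],"twist":[0,0,0],"jaw":0.1},{"xyz":[0.009,0.003,0.055],"twist":[0,0,0],"jaw":0.1},{"xyz":[0.009,0.003,0.055],"twist":[0,0,0],"jaw":0.1}]}}

```text
clock: 9.55
tcp_pos: [0.641, 0.1057, 0.1055]
orientation: [-0.0, 0.992, -0.127, 0.001]
wrist_force: [0.5, -0.8, -0.7]
finger_gap: 0.0265
```

```bash
python3 go.py .641 .1052 .0735 -14.7; python3 wr.py w5
```

```text
clock 9.55 tcp [0.641  0.1057 0.1055] yaw -14.64 gap 0.0265 F [ 0.5 -0.8 -0.7] j6 1.87
xyz [0.     0.0005 0.032 ] twist [-0.0007 -0.0026  0.0011]
yel [ 47. 295.] ztop 0.0634 rect [449.9  96.3] [80.6 35.3] 75.0 bbox [  0 224 105 147]
red [318. 275.] ztop 0.1259 rect [640.4 104.2] [27.9 26.7] 73.7 bbox [284 231  70  86]
```

View pics/w5.png

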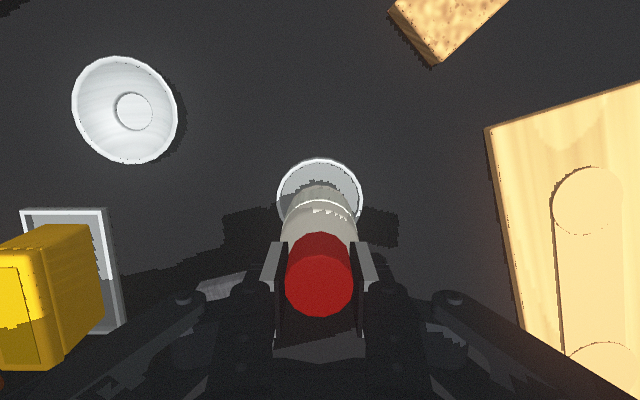

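The bottle hangs upright over the small tray, with its cap at (320,275), within 1 mm of the tray centre. Lowering it.

Call:
{"fn": "servo_tool", "kwargs": {"targets": [{"xyz":[0,0,0.008],"twist":[0,0,0],"jaw":0.1},{"xyz":[0,0,0.016],"twist":[0,0,0],"jaw":0.1},{"xyz":[0,0,0.023],"twist":[0,0,0],"jaw":0.1},{"xyz":[0,0,0.028],"twist":[0,0,0],"jaw":0.1},{"xyz":[0,0,0.031],"twist":[0,0,0],"jaw":0.1},{"xyz":[0,0,0.0325],"twist":[0,0,0],"jaw":0.1},{"xyz":[0,0,0.0325],"twist":[0,0,0],"jaw":0.1},{"xyz":[0,0,0.0325],"twist":[0,0,0],"jaw":0.1}]}}

```text
clock: 10.27
tcp_pos: [0.6397, 0.1052, 0.0729]
orientation: [0.0, 0.992, -0.128, 0.0]
wrist_force: [-6.1, -0.4, 11.7]
finger_gap: 0.0268
```

Call:
{"fn": "servo_tool", "kwargs": {"targets": [{"xyz":[0,0,0],"twist":[0,0,0],"jaw":0.5},{"xyz":[0,0,0],"twist":[0,0,0],"jaw":0.9},{"xyz":[0,0,0],"twist":[0,0,0],"jaw":1},{"xyz":[0,0,0],"twist":[0,0,0],"jaw":1},{"xyz":[0,0,-0.03],"twist":[0,0,0],"jaw":1},{"xyz":[0,0,-0.07],"twist":[0,0,0],"jaw":1},{"xyz":[0,0,-0.11],"twist":[0,0,0],"jaw":1},{"xyz":[0,0,-0.13],"twist":[0,0,0],"jaw":1},{"xyz":[0,0,-0.13],"twist":[0,0,0],"jaw":1},{"xyz":[0,0,-0.13],"twist":[0,0,0],"jaw":1}]}}

```text
clock: 11.1
tcp_pos: [0.6412, 0.1053, 0.2027]
orientation: [-0.0, 0.992, -0.128, 0.002]
wrist_force: [0.6, -0.2, -0.1]
finger_gap: 0.0854
```

```bash
python3 wr.py w6; python3 go.py .598 .321 .2 84.5;python3 go.py .598 .321 .2 -94.5
```

```text
yel [118. 239.] ztop 0.0636 rect [449.1  96.8] [80.  36.9] 75.0 bbox [ 78 191  80 100]
red [316. 195.] ztop 0.0936 rect [639.6 103.4] [27.5 26.1] 75.2 bbox [299 174  36  42]
clock 11.15 tcp [0.6401 0.1052 0.2008] yaw -14.67 gap 0.0857 F [-0.1 -0.3 -1.2] j6 1.87
xyz [-0.0954 -0.1981  0.0008] twist [ 1.0000e-04 -0.0000e+00 -1.7308e+00]
clock 11.15 tcp [0.6401 0.1052 0.2008] yaw -14.67 gap 0.0857 F [-0.1 -0.3 -1.2] j6 1.87
xyz [-0.0954 -0.1981  0.0008] twist [-0.0000e+00 -1.0000e-04  1.3933e+00]
```

Call:
{"fn": "servo_tool", "kwargs": {"targets": [{"xyz":[-0.016,-0.033,0],"twist":[0,0,-0.12],"jaw":1},{"xyz":[-0.032,-0.066,0],"twist":[0,0,-0.24],"jaw":1},{"xyz":[-0.048,-0.099,0],"twist":[0,0,-0.36],"jaw":1},{"xyz":[-0.064,-0.132,0],"twist":[0,0,-0.48],"jaw":1},{"xyz":[-0.08,-0.165,0],"twist":[0,0,-0.6],"jaw":1},{"xyz":[-0.0954,-0.198,0],"twist":[0,0,-0.72],"jaw":1},{"xyz":[-0.0954,-0.198,0],"twist":[0,0,-0.84],"jaw":1},{"xyz":[-0.0954,-0.198,0],"twist":[0,0,-0.96],"jaw":1},{"xyz":[-0.0954,-0.198,0],"twist":[0,0,-1.08],"jaw":1},{"xyz":[-0.0954,-0.198,0],"twist":[0,0,-1.2],"jaw":1},{"xyz":[-0.0954,-0.198,0],"twist":[0,0,-1.32],"jaw":1},{"xyz":[-0.0954,-0.198,0],"twist":[0,0,-1.44],"jaw":1}]}}

```text
clock: 12.15
tcp_pos: [0.5968, 0.3206, 0.1981]
orientation: [-0.0, 0.828, 0.561, -0.002]
wrist_force: [0.3, -0.4, -0.1]
finger_gap: 0.0854
```

Call:
{"fn": "servo_tool", "kwargs": {"targets": [{"xyz":[0,0,0],"twist":[0,0,-0.12],"jaw":1},{"xyz":[0,0,0],"twist":[0,0,-0.24],"jaw":1},{"xyz":[0,0,0],"twist":[0,0,-0.29],"jaw":1},{"xyz":[0,0,0],"twist":[0,0,-0.29],"jaw":1},{"xyz":[0,0,0],"twist":[0,0,-0.29],"jaw":1},{"xyz":[0,0,0],"twist":[0,0,-0.29],"jaw":1}]}}

```text
clock: 12.65
tcp_pos: [0.5974, 0.3207, 0.1997]
orientation: [-0.0, 0.741, 0.672, -0.001]
wrist_force: [0.4, 0.3, -0.4]
finger_gap: 0.0855
```

```bash
python3 wr.py w7; python3 go.py .598 .321 .021 84.5
```

```text
yel [45. 28.] ztop 0.0639 rect [454.4 119.6] [35.7 35.8] 74.4 bbox [ 0  0 93 58]
yel [292.  57.] ztop 0.0614 rect [497.3 309.9] [40.1 39.9] 14.5 bbox [257  21  69  73]
yel [319. 182.] ztop 0.0613 rect [597.3 320.9] [54.  53.1] 84.2 bbox [286 146  67  71]
yel [323. 293.] ztop 0.0616 rect [696.3 314.7] [40.  40.5] 61.8 bbox [295 268  58  51]
yel [373. 355.] ztop 0.0457 rect [794.4 387.1] [33.4  6. ] 87.4 bbox [288 338 133  40]
red [ 57. 268.] ztop 0.0935 rect [639.8 104.1] [27.5 28.3] 77.6 bbox [ 31 247  55  44]
clock 12.7 tcp [0.5975 0.3208 0.2001] yaw 84.39 gap 0.0853 F [ 0.4  0.2 -0.8] j6 0.47
xyz [0.0004 0.0007 0.1791] twist [-0.0015  0.0009 -0.002 ]
```

View pics/w7.png

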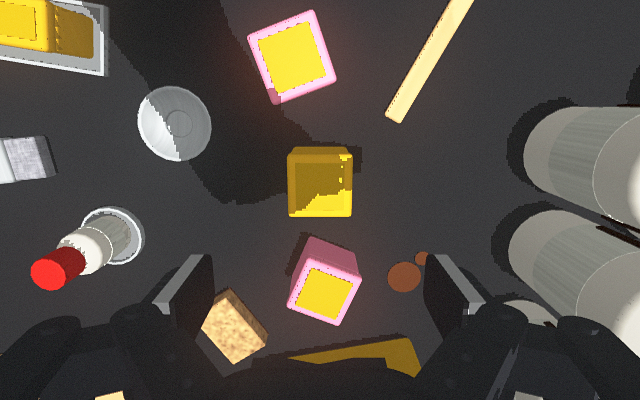

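The yellow tin at (320,182) is centred between the jaws and the pink ones are clear of them. Gripping it.

Call:
{"fn": "servo_tool", "kwargs": {"targets": [{"xyz":[0,0,0.04],"twist":[0,0,0],"jaw":1},{"xyz":[0,0,0.08],"twist":[0,0,0],"jaw":1},{"xyz":[0,0,0.12],"twist":[0,0,0],"jaw":1},{"xyz":[0,0,0.15],"twist":[0,0,0],"jaw":1},{"xyz":[0,0,0.17],"twist":[0,0,0],"jaw":1},{"xyz":[0,0,0.178],"twist":[0,0,0],"jaw":1},{"xyz":[0,0,0.178],"twist":[0,0,0],"jaw":1},{"xyz":[0,0,0.178],"twist":[0,0,0],"jaw":0.3},{"xyz":[0,0,0.178],"twist":[0,0,0],"jaw":0.3},{"xyz":[0,0,0.178],"twist":[0,0,0],"jaw":0.3},{"xyz":[0,0,0.178],"twist":[0,0,0],"jaw":0.3},{"xyz":[0,0,0.178],"twist":[0,0,0],"jaw":0.3}], "squeeze": 40}}

```text
clock: 13.7
tcp_pos: [0.5997, 0.3215, 0.0257]
orientation: [0.001, 0.741, 0.672, 0.002]
wrist_force: [-1.0, -1.1, 6.6]
finger_gap: 0.0536
```

```bash
python3 go.py .6143 -.323 .19 80.5
```

```text
clock 13.7 tcp [0.5997 0.3215 0.0257] yaw 84.44 gap 0.0536 F [-1.  -1.1  6.6] j6 0.47
xyz [-0.6397  0.0776 -0.1652] twist [ 0.0039 -0.002   0.0688]
```

Call:
{"fn": "servo_tool", "kwargs": {"targets": [{"xyz":[0,0,-0.02],"twist":[0,0,0],"jaw":0.3},{"xyz":[0,0,-0.05],"twist":[0,0,0],"jaw":0.3},{"xyz":[0,0,-0.085],"twist":[0,0,0],"jaw":0.3},{"xyz":[-0.01,0.001,-0.12],"twist":[0,0,0],"jaw":0.3},{"xyz":[-0.03,0.004,-0.14],"twist":[0,0,0],"jaw":0.3},{"xyz":[-0.06,0.007,-0.14],"twist":[0,0,0],"jaw":0.3},{"xyz":[-0.095,0.011,-0.14],"twist":[0,0,0],"jaw":0.3},{"xyz":[-0.13,0.016,-0.14],"twist":[0,0,0],"jaw":0.3},{"xyz":[-0.165,0.02,-0.14],"twist":[0,0,0],"jaw":0.3},{"xyz":[-0.2,0.024,-0.14],"twist":[0,0,0],"jaw":0.3},{"xyz":[-0.235,0.029,-0.14],"twist":[0,0,0],"jaw":0.3},{"xyz":[-0.27,0.033,-0.14],"twist":[0,0,0.02],"jaw":0.3}]}}

```text
clock: 14.7
tcp_pos: [0.6044, 0.0474, 0.1635]
orientation: [0.0, 0.747, 0.665, 0.0]
wrist_force: [1.6, 0.2, -2.6]
finger_gap: 0.0534
```

Call:
{"fn": "servo_tool", "kwargs": {"targets": [{"xyz":[-0.035,0.004,0],"twist":[0,0,0],"jaw":0.3},{"xyz":[-0.07,0.008,0],"twist":[0,0,0.01],"jaw":0.3},{"xyz":[-0.105,0.0125,0],"twist":[0,0,0.02],"jaw":0.3},{"xyz":[-0.14,0.017,0],"twist":[0,0,0.03],"jaw":0.3},{"xyz":[-0.175,0.021,0],"twist":[0,0,0.04],"jaw":0.3},{"xyz":[-0.21,0.0255,0],"twist":[0,0,0.047],"jaw":0.3},{"xyz":[-0.245,0.03,0],"twist":[0,0,0.047],"jaw":0.3},{"xyz":[-0.275,0.033,0],"twist":[0,0,0.047],"jaw":0.3},{"xyz":[-0.295,0.036,0],"twist":[0,0,0.047],"jaw":0.3},{"xyz":[-0.3,0.037,0],"twist":[0,0,0.047],"jaw":0.3},{"xyz":[-0.3,0.037,0],"twist":[0,0,0.047],"jaw":0.3}]}}

```text
clock: 15.62
tcp_pos: [0.6061, -0.2549, 0.1629]
orientation: [-0.0, 0.763, 0.646, -0.0]
wrist_force: [0.7, 0.0, -3.0]
finger_gap: 0.0534
```

```bash
python3 go.py .6143 -.323 .11 80.5; python3 wr.py w8; python3 -c "
from px import *
print(rnd(dict(np.load('w8.npz')),.614,-.323,.042))"
```

```text
clock 15.62 tcp [ 0.6061 -0.2549  0.1629] yaw 80.46 gap 0.0534 F [ 0.7  0.  -3. ] j6 -0.35
xyz [-0.0658  0.0194  0.0529] twist [-0.0001 -0.0001 -0.0008]
yel [319. 275.] ztop 0.1983 rect [ 603.9 -254.9] [54.3 54.1] 80.5 bbox [239 187 160 175]
(np.float64(0.619), np.float64(-0.3177), array([97.5, 98. ]), 0.0)
```

View pics/w8.png

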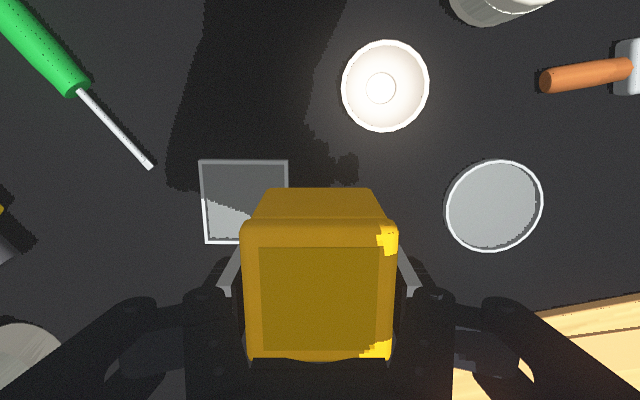

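```bash
python3 -c "
from px import *
c=dict(np.load('w8.npz'))
p=[px(c,u,v,.009) for u,v in [(198,160),(288.5,160),(205,244)]]
print(np.round(p,4),'ctr',((p[1]+p[2])/2).round(4),[np.linalg.norm(p[0]-q) for q in p[1:]],np.degrees(np.arctan2(*(p[1]-p[0])[[1,0]])))
print(rnd(c,.6542,-.1072,.043))"
```

```text
[[ 0.5706 -0.3527  0.009 ]
 [ 0.5833 -0.2772  0.009 ]
 [ 0.646  -0.3662  0.009 ]] ctr [ 0.6146 -0.3217  0.009 ] [np.float64(0.0765309587405279), np.float64(0.07661245075268923)] 80.45543509736494
(np.float64(0.6547), np.float64(-0.1072), array([86., 85.]), 90.0)
```

Call:
{"fn": "servo_tool", "kwargs": {"targets": [{"xyz":[-0.02,0.007,0],"twist":[0,0,0],"jaw":0.3},{"xyz":[-0.045,0.015,0.02],"twist":[0,0,0],"jaw":0.3},{"xyz":[-0.0641,0.0216,0.05],"twist":[0,0,0],"jaw":0.3},{"xyz":[-0.0641,0.0216,0.08],"twist":[0,0,0],"jaw":0.3},{"xyz":[-0.0641,0.0216,0.097],"twist":[0,0,0],"jaw":0.3},{"xyz":[-0.0641,0.0216,0.097],"twist":[0,0,0],"jaw":0.3},{"xyz":[-0.0641,0.0216,0.097],"twist":[0,0,0],"jaw":0.3},{"xyz":[-0.0641,0.0216,0.097],"twist":[0,0,0],"jaw":0.3}]}}

```text
clock: 16.33
tcp_pos: [0.6185, -0.3191, 0.068]
orientation: [0.001, 0.762, 0.648, 0.0]
wrist_force: [-0.1, 0.2, -1.0]
finger_gap: 0.0535
```

```bash
python3 go.py .6168 -.3217 .0287 80.45
```

```text
clock 16.33 tcp [ 0.6185 -0.3191  0.068 ] yaw 80.72 gap 0.0535 F [-0.1  0.2 -1. ] j6 -0.43
xyz [-0.0028 -0.0013  0.0393] twist [0.0018 0.0007 0.0047]
```

Call:
{"fn": "servo_tool", "kwargs": {"targets": [{"xyz":[-0.0028,-0.0013,0.01],"twist":[0,0,0.004],"jaw":0.3},{"xyz":[-0.0028,-0.0013,0.019],"twist":[0,0,0.004],"jaw":0.3},{"xyz":[-0.0028,-0.0013,0.027],"twist":[0,0,0.004],"jaw":0.3},{"xyz":[-0.0028,-0.0013,0.033],"twist":[0,0,0.004],"jaw":0.3},{"xyz":[-0.0028,-0.0013,0.037],"twist":[0,0,0.004],"jaw":0.3},{"xyz":[-0.0028,-0.0013,0.0393],"twist":[0,0,0.004],"jaw":0.3},{"xyz":[-0.0028,-0.0013,0.0393],"twist":[0,0,0.004],"jaw":0.3},{"xyz":[-0.0028,-0.0013,0.0393],"twist":[0,0,0.004],"jaw":0.3}]}}

```text
clock: 17.0
tcp_pos: [0.6156, -0.3226, 0.0288]
orientation: [0.0, 0.764, 0.645, 0.0]
wrist_force: [-3.7, 1.5, 7.5]
finger_gap: 0.0538
```

Call:
{"fn": "servo_tool", "kwargs": {"targets": [{"xyz":[0,0,0],"twist":[0,0,0],"jaw":0.7},{"xyz":[0,0,0],"twist":[0,0,0],"jaw":1},{"xyz":[0,0,0],"twist":[0,0,0],"jaw":1},{"xyz":[0,0,0],"twist":[0,0,0],"jaw":1},{"xyz":[0,0,-0.03],"twist":[0,0,0],"jaw":1},{"xyz":[0,0,-0.07],"twist":[0,0,0],"jaw":1},{"xyz":[0,0,-0.11],"twist":[0,0,0],"jaw":1},{"xyz":[0,0,-0.15],"twist":[0,0,0],"jaw":1},{"xyz":[0,0,-0.185],"twist":[0,0,0],"jaw":1},{"xyz":[0,0,-0.185],"twist":[0,0,0],"jaw":1},{"xyz":[0,0,-0.185],"twist":[0,0,0],"jaw":1}]}}

```text
clock: 17.92
tcp_pos: [0.6171, -0.3236, 0.2153]
orientation: [0.003, 0.764, 0.645, 0.001]
wrist_force: [0.5, -0.1, -0.6]
finger_gap: 0.0855
```

```bash
python3 wr.py w9; python3 go.py .475 -.1035 .22 80.45
```

```text
yel [ 43. 140.] ztop 0.0574 rect [ 551.5 -568.9] [91.2 42.2] 28.0 bbox [  0  54 110 151]
yel [320. 173.] ztop 0.0643 rect [ 613.6 -322.8] [53.6 53. ] 80.5 bbox [288 140  64  67]
yel [324. 350.] ztop 0.0339 rect [ 821.3 -351.1] [117.1   5.5] 79.9 bbox [273 339 106  25]
clock 17.97 tcp [ 0.6161 -0.3229  0.2126] yaw 80.39 gap 0.0854 F [-0.1 -0.  -0.2] j6 -0.43
xyz [ 0.1928 -0.1757 -0.0079] twist [ 0.0018  0.0009 -0.0011]
```

View pics/w9.png

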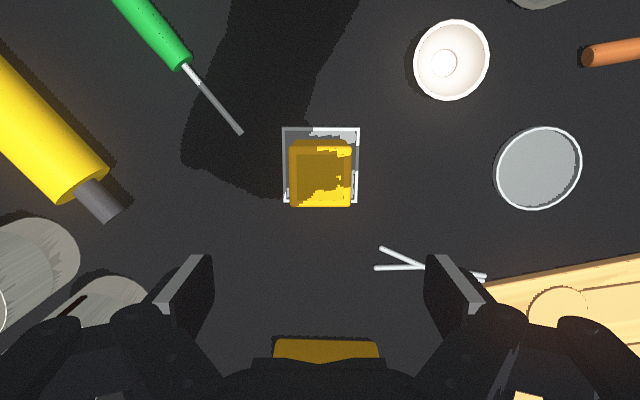

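The square tin sits inside its tray at (320,170). On to the large bottle.

Call:
{"fn": "servo_tool", "kwargs": {"targets": [{"xyz":[0.025,-0.023,-0.008],"twist":[0,0,0],"jaw":1},{"xyz":[0.05,-0.046,-0.008],"twist":[0,0,0],"jaw":1},{"xyz":[0.075,-0.069,-0.008],"twist":[0,0,0],"jaw":1},{"xyz":[0.1,-0.092,-0.008],"twist":[0,0,0],"jaw":1},{"xyz":[0.125,-0.115,-0.008],"twist":[0,0,0],"jaw":1},{"xyz":[0.15,-0.138,-0.008],"twist":[0,0,0],"jaw":1},{"xyz":[0.175,-0.16,-0.008],"twist":[0,0,0],"jaw":1},{"xyz":[0.1928,-0.1757,-0.008],"twist":[0,0,0],"jaw":1},{"xyz":[0.1928,-0.1757,-0.008],"twist":[0,0,0],"jaw":1},{"xyz":[0.1928,-0.1757,-0.008],"twist":[0,0,0],"jaw":1},{"xyz":[0.1928,-0.1757,-0.008],"twist":[0,0,0],"jaw":1},{"xyz":[0.1928,-0.1757,-0.008],"twist":[0,0,0],"jaw":1}]}}

```text
clock: 18.97
tcp_pos: [0.4749, -0.1039, 0.219]
orientation: [-0.0, 0.764, 0.645, -0.0]
wrist_force: [-0.5, 0.3, -0.1]
finger_gap: 0.0855
```

```bash
python3 wr.py w10; python3 go.py .475 -.1035 .09 80.45
```

```text
yel [541. 109.] ztop 0.0642 rect [448.1  95.9] [80.4 35.9] 74.9 bbox [475  84 131  52]
red [321. 193.] ztop 0.1157 rect [ 474.6 -102.4] [36.4 37.3] 80.2 bbox [296 165  51  56]
red [566. 312.] ztop 0.0885 rect [629.6 100.6] [ 9.6 25.8] 12.6 bbox [549 302  46  26]
clock 19.02 tcp [ 0.475  -0.104   0.2192] yaw 80.33 gap 0.0857 F [0.  0.4 0.2] j6 -0.21
xyz [ 0.0005 -0.      0.1292] twist [-0.0007  0.0001 -0.0021]
```

Call:
{"fn": "servo_tool", "kwargs": {"targets": [{"xyz":[0.001,0,0.03],"twist":[0,0,0],"jaw":1},{"xyz":[0.001,0,0.065],"twist":[0,0,0],"jaw":1},{"xyz":[0.001,0,0.1],"twist":[0,0,0],"jaw":1},{"xyz":[0.001,0,0.122],"twist":[0,0,0],"jaw":1},{"xyz":[0.001,0,0.131],"twist":[0,0,0],"jaw":1},{"xyz":[0.001,0,0.131],"twist":[0,0,0],"jaw":1},{"xyz":[0.001,0,0.131],"twist":[0,0,0],"jaw":0.7},{"xyz":[0.001,0,0.131],"twist":[0,0,0],"jaw":0.2},{"xyz":[0.001,0,0.131],"twist":[0,0,0],"jaw":0.2},{"xyz":[0.001,0,0.131],"twist":[0,0,0],"jaw":0.2},{"xyz":[0.001,0,0.131],"twist":[0,0,0],"jaw":0.2},{"xyz":[0.001,0,0.131],"twist":[0,0,0],"jaw":0.2}], "squeeze": 60}}

```text
clock: 20.02
tcp_pos: [0.476, -0.1026, 0.0907]
orientation: [0.002, 0.764, 0.645, 0.001]
wrist_force: [-0.2, 0.6, 4.9]
finger_gap: 0.0365
```

```bash
python3 go.py .6545 -.1072 .16 80.45
```

```text
clock 20.02 tcp [ 0.476  -0.1026  0.0907] yaw 80.4 gap 0.0365 F [-0.2  0.6  4.9] j6 -0.21
xyz [ 0.0251  0.177  -0.0687] twist [ 0.0035  0.0008 -0.0009]
```

Call:
{"fn": "servo_tool", "kwargs": {"targets": [{"xyz":[0,0,-0.015],"twist":[0,0,0],"jaw":0.2},{"xyz":[0,0,-0.04],"twist":[0,0,0],"jaw":0.2},{"xyz":[0,0.005,-0.065],"twist":[0,0,0],"jaw":0.2},{"xyz":[0.003,0.02,-0.07],"twist":[0,0,0],"jaw":0.2},{"xyz":[0.007,0.05,-0.07],"twist":[0,0,0],"jaw":0.2},{"xyz":[0.012,0.085,-0.07],"twist":[0,0,0],"jaw":0.2},{"xyz":[0.017,0.12,-0.07],"twist":[0,0,0],"jaw":0.2},{"xyz":[0.021,0.15,-0.07],"twist":[0,0,0],"jaw":0.2},{"xyz":[0.024,0.17,-0.07],"twist":[0,0,0],"jaw":0.2},{"xyz":[0.0251,0.178,-0.06],"twist":[0,0,0],"jaw":0.2},{"xyz":[0.0251,0.178,-0.04],"twist":[0,0,0],"jaw":0.2},{"xyz":[0.0251,0.178,-0.035],"twist":[0,0,0],"jaw":0.2}]}}

```text
clock: 21.02
tcp_pos: [0.6527, -0.1065, 0.1203]
orientation: [-0.002, 0.764, 0.645, -0.001]
wrist_force: [-1.9, 1.2, -2.8]
finger_gap: 0.0362
```

Call:
{"fn": "servo_tool", "kwargs": {"targets": [{"xyz":[0,0,0],"twist":[0,0,0],"jaw":0.2},{"xyz":[0,0,0],"twist":[0,0,0],"jaw":0.2},{"xyz":[0,0,0],"twist":[0,0,0],"jaw":0.2}]}}

```text
clock: 21.27
tcp_pos: [0.6542, -0.1073, 0.1249]
orientation: [0.0, 0.764, 0.645, 0.0]
wrist_force: [0.6, 0.1, -1.8]
finger_gap: 0.0364
```

```bash
python3 go.py .6555 -.1072 .0937 80.45; python3 wr.py w11
```

```text
clock 21.27 tcp [ 0.6542 -0.1073  0.1249] yaw 80.37 gap 0.0364 F [ 0.6  0.1 -1.8] j6 -0.12
xyz [0.0003 0.0012 0.0312] twist [ 0.0008  0.0002 -0.0013]
yel [ 30. 197.] ztop 0.06 rect [ 618.5 -297.6] [ 9.6 52.9] 74.6 bbox [  0 154  72  96]
red [319. 273.] ztop 0.1498 rect [ 652.4 -107.3] [36.5 37.8] 80.0 bbox [270 216  98 113]
```

View pics/w11.png

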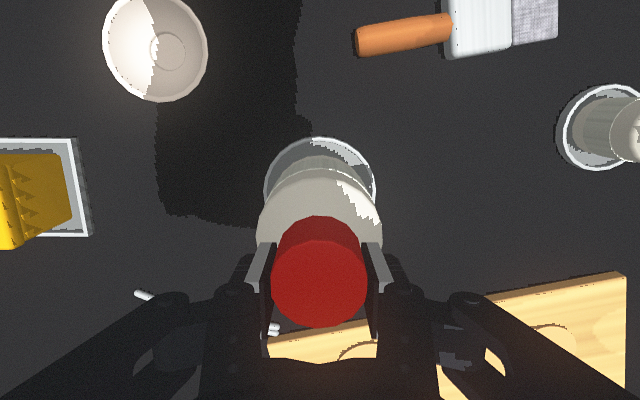

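The bottle hangs upright over the large tray, with its cap at (320,273). It needs +2 mm in tool y, then I lower it.

Call:
{"fn": "servo_tool", "kwargs": {"targets": [{"xyz":[0,0.002,0.008],"twist":[0,0,0],"jaw":0.2},{"xyz":[0,0.002,0.016],"twist":[0,0,0],"jaw":0.2},{"xyz":[0,0.002,0.023],"twist":[0,0,0],"jaw":0.2},{"xyz":[0,0.002,0.028],"twist":[0,0,0],"jaw":0.2},{"xyz":[0,0.002,0.03],"twist":[0,0,0],"jaw":0.2},{"xyz":[0,0.002,0.0312],"twist":[0,0,0],"jaw":0.2},{"xyz":[0,0.002,0.0312],"twist":[0,0,0],"jaw":0.2},{"xyz":[0,0.002,0.0312],"twist":[0,0,0],"jaw":0.2}]}}

```text
clock: 21.98
tcp_pos: [0.6562, -0.1074, 0.0939]
orientation: [0.0, 0.764, 0.645, 0.0]
wrist_force: [-3.2, 0.9, 6.8]
finger_gap: 0.0364
```

Call:
{"fn": "servo_tool", "kwargs": {"targets": [{"xyz":[0,0,0],"twist":[0,0,0],"jaw":0.6},{"xyz":[0,0,0],"twist":[0,0,0],"jaw":1},{"xyz":[0,0,0],"twist":[0,0,0],"jaw":1},{"xyz":[0,0,0],"twist":[0,0,0],"jaw":1},{"xyz":[0,0,-0.03],"twist":[0,0,0],"jaw":1},{"xyz":[0,0,-0.07],"twist":[0,0,0],"jaw":1},{"xyz":[0,0,-0.11],"twist":[0,0,0],"jaw":1},{"xyz":[0,0,-0.14],"twist":[0,0,0],"jaw":1},{"xyz":[0,0,-0.14],"twist":[0,0,0],"jaw":1},{"xyz":[0,0,-0.14],"twist":[0,0,0],"jaw":1},{"xyz":[0,0,-0.14],"twist":[0,0,0],"jaw":1}]}}

```text
clock: 22.9
tcp_pos: [0.6563, -0.1075, 0.232]
orientation: [-0.0, 0.764, 0.645, -0.0]
wrist_force: [-0.4, 1.3, -0.7]
finger_gap: 0.0858
```

```bash
python3 go.py .65 -.107 .2 80; python3 wr.py w12; python3 - <<'E'
from px import *
for n in ['scene','side']:
    c=env.read_camera(n); np.savez(n+'1.npz',**c); cv2.imwrite(f'pics/{n}1.png',c['color'][:,:,::-1])
E
sed -i "s/0.npz/1.npz/" m.py; python3 m.py | grep -E "red|yel"; python3 t.py | grep -E "bowl|dish"
```

```text
clock 22.9 tcp [ 0.6563 -0.1075  0.232 ] yaw 80.38 gap 0.0858 F [-0.4  1.3 -0.7] j6 -0.12
xyz [-0.0006 -0.0062  0.032 ] twist [-0.0005  0.      0.0067]
yel [ 89. 167.] ztop 0.0641 rect [ 614.3 -322.3] [55.4 54.2] 80.5 bbox [ 41 137  97  64]
red [572. 121.] ztop 0.0935 rect [639.6 102.3] [27.7 27. ] 82.6 bbox [545 104  54  36]
red [319. 189.] ztop 0.1187 rect [ 654.9 -106.9] [36.9 36.9] 78.9 bbox [295 162  50  54]
scene yel [400. 131.] ztop 0.0632 rect [500.1 308.7] [36.1 37.5] 14.5 87
scene yel [328. 157.] ztop 0.0646 rect [450.7  95.5] [79.8 39.8] 74.4 170
scene yel [456. 166.] ztop 0.0628 rect [699.2 313.1] [37.9 40.3] 59.0 136
scene yel [505. 203.] ztop 0.0716 rect [853.1 327.3] [103.9 163.3] 4.0 1969
scene yel [213. 268.] ztop 0.0647 rect [ 616.1 -322.8] [53.7 55.8] 80.1 608
scene yel [256. 373.] ztop 0.0515 rect [ 862.4 -358.2] [119.7  79.6] 78.7 3109
scene red [380. 178.] ztop 0.0949 rect [642.  101.4] [23.8 25.2] 48.6 78
scene red [311. 213.] ztop 0.1191 rect [ 658.5 -107.8] [34.7 36. ] 30.4 195
side yel [261. 126.] ztop 0.0519 rect [ 864.8 -353.9] [122.3  92.8] 78.8 441
side yel [327. 140.] ztop 0.0649 rect [ 614.1 -319.4] [56.9 57.4] 83.9 173
side yel [340. 237.] ztop 0.0645 rect [448.1  99.5] [79.8 36.4] 75.3 378
side yel [135. 268.] ztop 0.0719 rect [851.2 331.3] [107.  162.4] 3.8 2595
side yel [201. 270.] ztop 0.0628 rect [696.5 316.4] [37.  38.1] 61.8 215
side yel [289. 292.] ztop 0.0626 rect [497.8 310.5] [37.  39.3] 13.9 256
side red [290. 154.] ztop 0.1196 rect [ 654.3 -102. ] [37.7 34.2] 8.2 97
side red [265. 208.] ztop 0.0946 rect [638.9 106.4] [26.7 25.9] 26.0 85
scene bowl xy 0.5225 -0.1865 size [71. 69.] ang 90.0
scene dish xy 0.5385 0.2047 size [68. 93.] ang 13.5
side bowl xy 0.541 -0.2035 size [63. 62.] ang 0.0
side dish xy 0.542 0.1875 size [68. 63.] ang 90.0
```

View pics/scene1.png

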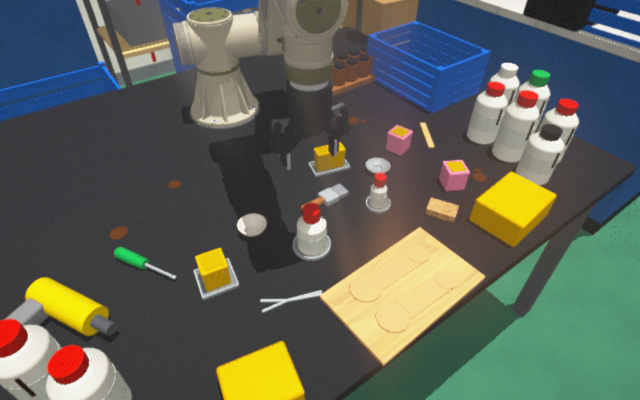

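All four stand upright in their matching trays. The bowl (252,226) and dish (377,166) are at their starting pixels, and the gripper is clear.

```bash
python3 -c "
from workcell import env
print(env.hand_in())"
```

```text
the job is handed in; nothing more can be done
None
```

All four pieces are in their matching trays and the job is handed in, at about 23 s of the 106 s allowed. No verdict was reported.

| Piece | Offset from tray centre (wrist camera) | Top height measured | Top height if flat on the tray floor |
|---|---|---|---|
| large_bottle | about 0.5 mm | 118.7 mm | 118 mm |
| small_bottle | about 2 mm | 93.5 mm | 93 mm |
| square_tin | about 1 mm | 64.1 mm | 63 mm |
| oblong_tin | about 2 mm | 64.2 mm | 63 mm |

- **Upright:** The last scene picture shows all four upright inside the rims, with the gripper open and well clear.
- **Left alone:** The bowl and steel dish stand at the same pixels as at the start, and the pink look-alikes were not touched.
- **Checks that disagreed:**
  - The scene and side cameras differ by up to 6 mm on object positions, a known viewing bias, so I relied on the wrist camera.
  - The automatic bowl and dish measurement was unreliable, from shadows and things merging or blocking the view. For the bowl only the scene reading was usable, and it showed no more than 2 mm of movement. The dish I judged from the picture alone.

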